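# Sort the locking clamps: shut one on the hooks, open one in the tray

### The job

Two locking clamps lie with their heads under the clear cover. Draw the one that is ratcheted shut out by its loops, lay it down on the worktop, then take it again by the head and hang it on the sloping board with both finger loops over the two hooks and the jaws down the slope. Lay the one that is open flat inside the red tray without closing it, and leave the other things where they are.

Things in the scene. Friction and masses are not known exactly. Their poses are not given: they have to be found in the camera images.
- clamp_a: steel locking clamp like big haemostats, two blue finger loops, 180 mm long, 15 thick, 0.23 kg; both clamps look alike. Origin on the pivot axis at the underside; +x to the jaw tips (70 mm), -x to the loop centres (95 mm), z up. Shut, the head is 20 mm wide, parallel from x = -12 to 40 mm, centred on y = 0, and the loops measure 60 mm over both. At first only the loops and some shank stick out of the cover.
- clamp_b: steel locking clamp like big haemostats, two blue finger loops, 180 mm long, 15 thick, 0.23 kg; both clamps look alike. Origin on the pivot axis at the underside; +x to the jaw tips (70 mm), -x to the loop centres (95 mm), z up. Shut, the head is 20 mm wide, parallel from x = -12 to 40 mm, centred on y = 0, and the loops measure 60 mm over both. At first only the loops and some shank stick out of the cover.
- clamp_a_loop1 (a point): centre of the fixed half's finger loop of clamp_a, at mid thickness (7.5 mm over the underside); the loop is an oval band 7 mm thick and 14 mm high, 40 mm long and 30 mm wide outside, 26 by 16 mm inside
- clamp_a_loop2 (a point): centre of the moving half's finger loop of clamp_a, at mid thickness (7.5 mm over the underside); the loop is an oval band 7 mm thick and 14 mm high, 40 mm long and 30 mm wide outside, 26 by 16 mm inside
- clamp_b_loop1 (a point): centre of the fixed half's finger loop of clamp_b, at mid thickness (7.5 mm over the underside); the loop is an oval band 7 mm thick and 14 mm high, 40 mm long and 30 mm wide outside, 26 by 16 mm inside
- clamp_b_loop2 (a point): centre of the moving half's finger loop of clamp_b, at mid thickness (7.5 mm over the underside); the loop is an oval band 7 mm thick and 14 mm high, 40 mm long and 30 mm wide outside, 26 by 16 mm inside
- clamp_a_half (a joint): hinge of clamp_a: 0 = ratcheted shut, 0.4 to 0.55 rad = open (loops about 70 mm apart between centres, jaws gaping). Stiff (0.6 N m), stays where it is; pressing the two loops of an open clamp together closes it, so take an open one by a single loop.
- clamp_b_half (a joint): hinge of clamp_b: 0 = ratcheted shut, 0.4 to 0.55 rad = open (loops about 70 mm apart between centres, jaws gaping). Stiff (0.6 N m), stays where it is; pressing the two loops of an open clamp together closes it, so take an open one by a single loop.
- cover: fixed low bridge: clear plate 330 mm long with yellow edges on two aluminium feet, underside 30 mm and top 34 mm above the worktop. Origin on the worktop; +x points out of the open front, whose edge lies at x = 60 mm (back edge -85 mm); y along its length. The clamps lie beneath side by side, loops out of the front.
- board: fixed grey sloping board, 215 mm along the slope, 110 wide, rising at 35 degrees to its +x (the robot's left); z up. Origin on the worktop under its middle; the slope starts at x = -88, z = 8 mm. Two hooks 185 mm up the slope stand between two flanges (82 mm apart inside, 16 high, 135 to 210 mm up the slope) that leave no room for fingers beside the loops.
- hook_near (a point): on the axis of the hook nearer the robot (board's +y), 7.5 mm out from the slope: a seated loop's centre comes here, give or take the play. Hook: 5 mm round bar, square to the slope for 20 mm, then bent 4 mm up the slope; tip 28 mm off the surface. Hooks are 30 mm apart, as are the loops of a shut clamp.
- hook_far (a point): the same on the hook farther from the robot (board's -y)
- tray: fixed shallow open red tray, 170 mm (its x) by 240 mm (its y), walls 4 mm thick and 22 mm high, floor 4 mm thick. Origin on the worktop under its middle.
- blue_tape: roll of blue tape, 68 mm across, 19 mm high, a bystander; origin at the centre of the underside
- probe_case: black case, 56x76x22 mm, a bystander; origin at the centre of the underside
- terminal_pack: block of grey and blue terminals, 45x57x36 mm, a bystander; origin at the centre of the underside

How it is judged:
By the outcome, as a careful person would: the job done as asked, in the order asked, and still so for the second after the job is handed in, with the robot touching nothing.
It also fails if it takes over 64 s, if anything falls off the work surface, if the arm or the gripper's body presses on something with over 40 N, if the wrist force passes 120 N, or if a joint passes its speed limit or range.

### The arm

A 6-joint arm with a two-finger parallel gripper is mounted at the origin on a cart in front of the work surface, level with it; the furniture and walls round the work are solid. World frame = base frame: x ahead of the robot, y to its left, z up, the work surface at z = 0. Lengths are in mm, angles in rad, forces in N, time in s.
With the tool pointing down it reaches from about 350 to 775 mm from the base axis. Payload 7.3 kg.
Tool frame: the origin (TCP) lies at the very end of the fingers, on their centre line; the grasp point (between the pads) lies bot.grip_point_offset behind it (bot.grip_point_offset is the distance from the TCP to the grasp point, in mm); z points along the fingers, y is the line along which they close (so a half turn about z gives the same grasp; the last joint's range is limited). The gripper opens to 92 mm and grips with 3 to 60 N. Pads are 19 mm wide; open, the fingers measure 130 mm over their backs; the gripper's body (75 mm by 190 mm) begins 47 mm behind the grasp point.
Start: joints at [0.971, 0.342, 1.524, -0, 1.275, -0.146], TCP at [230.141, 471.89, 226.741] pointing down, gripper open.
Joint ranges: [-2.53, 2.53], [-0.77, 2.02], [0.04, 2.7], [-1, 4.14], [0.28, 2.66], [-3.11, 3.11]. Speed limits (rad/s): [2.57, 2.57, 3.14, 3.14, 3.14, 3.14].

### API

Orientations are given as [roll, pitch, yaw] about the fixed x, y, z axes, in that order (R = Rz(yaw) Ry(pitch) Rx(roll)).
In Python, from plant import bot gives the robot as it stands. The module is installed in compiled form; this text tells all that it offers.
- The arm moves only by the tool carry_out, never from a script. Its argument "plan" is a list of rows, each an object of numbers: "tx", "ty", "tz": the shift along the world's x, y, z in mm; "rx", "ry", "rz": the turn, a rotation vector about the world's x, y, z in rad. A call has 1 to 12 rows; each row shifts and turns the commanded pose from where the row before left it; what a row does not reach is not made up. A row lasts 1/10 s, in which the tool goes at most 50 mm and 8.59 degrees, less where a joint would pass 70% of its speed; a pose out of reach is approached as far as the arm can. A call with a gripper value outside its range is refused whole. "gripper" is the closure, from 0 (fully open) to 1 (shut), set as the call begins (left out, the last holds). The fingers move at their own pace and stop on an object; the grip force is fixed at half the most. Time passes only in rows, so rows that do not move let the fingers close. It gives the time, the measured TCP pose, the force, the opening and the grip force at its end, in the units of the state.
- bot.get_obs(): the state, without advancing time (a new reading comes with each control period).
- bot.capture(name): name is "scene" or "top"; returns the picture (400x640x3 uint8, red, green, blue); there is no depth.
- bot.camera_model(name): a dict with "camera_matrix" (3x3 intrinsics, pixels), "R" (3x3) and "t" (3): a world point X has camera coordinates R X + t. Camera axes: x right, y down, z forward; pixel columns grow to the right and rows downward; lengths in mm; the calibration is good to about 2 mm. A picture is of the moment at which its call begins. camera_model takes no time and is no camera call.
- bot.close_job(): hands the job in; it is judged then, once.
The state is a dict: "time": time; "joint_positions": joint angles; "dq": joint speeds; "tau": joint torques, N m; "tool_pos": TCP position; "tcp_rot": TCP orientation; "contact_force": force on the tool from outside, world axes, zero at the start; "moment": the same for the moment, N m; "grip_width": finger opening in mm; "finger_force": force on a finger pad.
Only numpy, scipy, OpenCV 4.12 (cv2) and the standard library are available. Lean on these libraries where they do the work, as an engineer would, in place of code of your own. Each camera call takes 0.05 s, during which the arm holds its last target. There are 200 camera calls.

## Working session

There is one attempt and no reset: what is moved stays moved. The work goes in short steps, Python scripts to look and compute and a tool call to move; the robot and the scene stay as the last step left them, time stands still between calls to the robot, and variables do not carry over. Pictures are saved under pics/ and viewed, at most 13 in all, crops included, and the job is handed in when it is done.

Besides the shell and the picture viewer there is one more tool, called after "Call:" in YAML: its name, and indented under it one key for each argument. carry_out: Moves the arm, as the interface text tells. Its arguments: {"type":"object","properties":{"plan":{"type":"array"},"gripper":{"type":"number"}},"required":["plan"]}

```bash
mkdir -p pics; python3 - <<'E'
from plant import bot
import cv2
for n in("scene","top"):
    im=bot.capture(n); cv2.imwrite(f"pics/{n}0.png",im[:,:,::-1])
    m=bot.camera_model(n); print(n,m)
print(bot.get_obs(),bot.grip_point_offset)
E
```

```text
scene {'camera_matrix': array([[362.76067487,   0.        , 316.36061217],
       [  0.        , 362.76067487, 198.36167184],
       [  0.        ,   0.        ,   1.        ]]), 'R': array([[ 0.66025608, -0.75103264, -0.00344784],
       [-0.53693041, -0.46881233, -0.70137061],
       [ 0.52513583,  0.46493546, -0.71278845]]), 't': array([-380.35577856,  373.92675529,  713.20958703])}
top {'camera_matrix': array([[463.92346693,   0.        , 320.14407938],
       [  0.        , 463.92346693, 197.77696977],
       [  0.        ,   0.        ,   1.        ]]), 'R': array([[ 0.02009091, -0.99968785,  0.01485088],
       [-0.99449444, -0.02151009, -0.10255789],
       [ 0.10284532, -0.01270863, -0.99461617]]), 't': array([ -21.80733233,  591.43654141, 1461.72515583])}
{'time': 0.1, 'joint_positions': array([ 9.71040838e-01,  3.42647452e-01,  1.52492237e+00,  1.17770574e-05,
        1.27540096e+00, -1.45965205e-01]), 'dq': array([ 0.00154225, -0.0010691 , -0.00278677, -0.00061972,  0.00080003,
       -0.00100653]), 'tau': array([ 2.28141827e-03, -4.32003379e+01, -2.44696176e+01,  7.20661087e-02,
        5.24812506e-02, -4.73355090e-05]), 'tool_pos': array([229.89990749, 471.58173063, 226.11706018]), 'tcp_rot': array([-3.14023083e+00, -2.11586427e-04,  2.68779879e+00]), 'contact_force': array([ 0.25189405,  0.23160661, -1.57396051]), 'moment': array([-0.0206545 , -0.02048133,  0.02341977]), 'finger_force': 0.0, 'grip_width': 91.68755211558552} 18.8
```

View pics/top0.png

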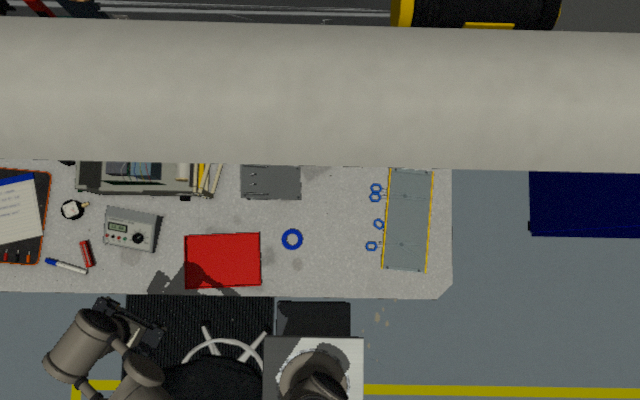

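View pics/scene0.png

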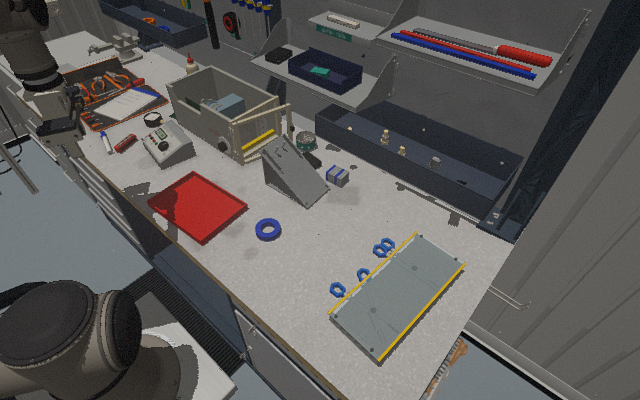

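The top view shows the shut clamp's loops at about (376,187/197) and the open clamp's at (378,224) and (371,245). The cover is on the right with its front facing +y. The board is around (270,182), the tray around (223,260), and the tape at (292,239).

```bash
cat > h.py <<'E'
import numpy as np, cv2
from plant import bot
def ray(n,u,v):
    m=bot.camera_model(n); R,t=m["R"],np.array(m["t"])
    d=R.T@np.linalg.inv(m["camera_matrix"])@[u,v,1.]; return -R.T@t,d
def plane(n,u,v,z):
    c,d=ray(n,u,v); return c+d*(z-c[2])/d[2]
def two(p,q):
    c1,d1=ray("top",*p); c2,d2=ray("scene",*q)
    A=np.stack([d1,-d2],1); s=np.linalg.lstsq(A,c2-c1,rcond=None)[0]
    a,b=c1+s[0]*d1,c2+s[1]*d2; return (a+b)/2,np.linalg.norm(a-b)
def proj(n,X):
    m=bot.camera_model(n); p=m["camera_matrix"]@(m["R"]@np.asarray(X,float)+m["t"]); return p[:2]/p[2]
def blobs(im,lo,hi,minA=15):
    h=cv2.cvtColor(im,cv2.COLOR_RGB2HSV); m=cv2.inRange(h,lo,hi)
    n,l,s,c=cv2.connectedComponentsWithStats(m); return m,[(c[i].round(1),s[i]) for i in range(1,n) if s[i][4]>=minA]
def zoom(im,x,y,w,h,k,name):
    cv2.imwrite(name,cv2.resize(im[y:y+h,x:x+w,::-1],None,fx=k,fy=k,interpolation=cv2.INTER_CUBIC))
E
python3 - <<'E'
from h import *
np.set_printoptions(precision=1,suppress=True)
T=cv2.imread("pics/top0.png")[:,:,::-1].copy();S=cv2.imread("pics/scene0.png")[:,:,::-1].copy()
for n,im in(("top",T),("scene",S)):
    m,b=blobs(im,(100,120,60),(125,255,255),10)
    for c,s in b:
        x,y,w,h,a=s
        if (n=="top" and 350<c[0]<400) or (n=="scene" and 320<c[0]<400 and c[1]>220): print(n,c,s,plane(n,x+w/2-.5,y+h/2-.5,12),plane(n,*c,12))
    m,b=blobs(im,(0,200,80),(4,255,255),500)
    for c,s in b: 
        print(n,"tray",c,s,plane(n,*c,10))
a=cv2.resize(T[155:275,235:445,::-1],None,fx=3.8,fy=3.8,interpolation=cv2.INTER_CUBIC)
cv2.imwrite("pics/t1.png",a)
zoom(S,250,120,200,150,4,"pics/s1.png")
E
```

```text
top [375.2 192.6] [369 184  13  18 106] [ 614.9 -188.5   12. ] [ 614.6 -189.2   12. ]
top [378.6 223.7] [374 219  10  11  49] [ 512.3 -200.7   12. ] [ 513.3 -201.    12. ]
top [370.9 246. ] [366 242  11   9  53] [ 440.8 -177.    12. ] [ 440.8 -176.6   12. ]
top tray [226.8 257.3] [ 186  233   75   54 3315] [395.4 285.9  10. ]
scene [383.  247.1] [373 238  22  19 190] [ 617.  -195.2   12. ] [ 615.9 -194.4   12. ]
scene [361.8 272.8] [357 268  12  13  72] [ 515.4 -202.6   12. ] [ 517.1 -199.3   12. ]
scene [336.9 289.1] [330 282  15  15 123] [ 442.8 -181.8   12. ] [ 442.4 -181.8   12. ]
```

View pics/t1.png

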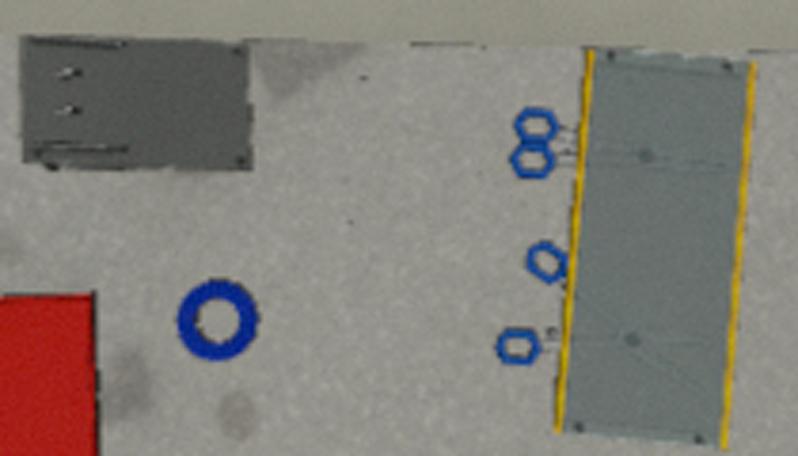

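View pics/s1.png

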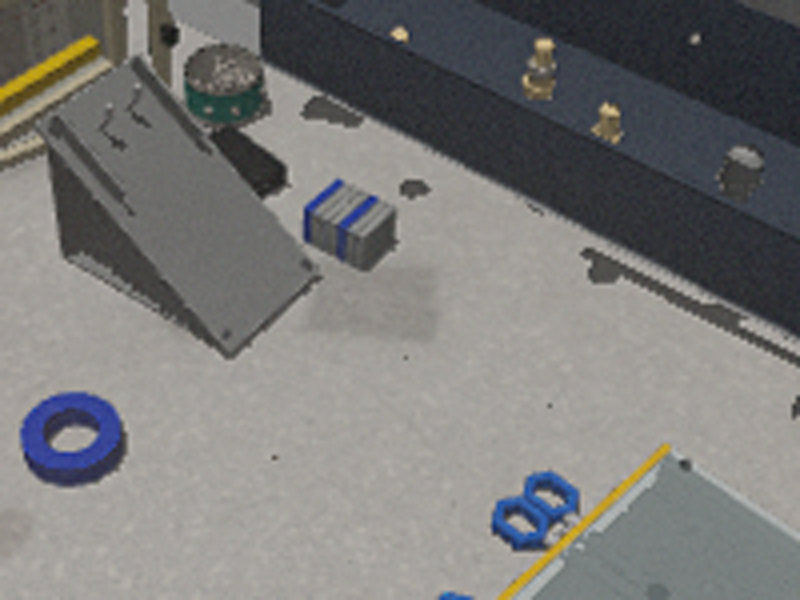

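The crops show the board's slope starting on its right, with two hooks near (68,73) and (68,110) in the top crop. The open clamp's fixed half is the nearer loop at (519,346). I'll look closer at the hooks and loops.

```bash
python3 - <<'E'
from h import *
np.set_printoptions(precision=1,suppress=True)
T=cv2.imread("pics/top0.png");S=cv2.imread("pics/scene0.png")
c=lambda im,x,y:cv2.resize(im[y:y+30,x:x+40],None,fx=10,fy=10,interpolation=cv2.INTER_CUBIC)
cv2.imwrite("pics/c1.png",np.vstack([np.hstack([c(T,238,163),c(S,265,133)]),np.hstack([c(T,360,180),c(S,365,230)])]))
print("board low edge",plane("top",300.3,199.7,8),plane("top",300.3,165.5,8),plane("scene",307.5,208.7,8),plane("scene",329.5,188,8))
print("cover edge",plane("top",390.3,168.2,32),plane("top",382.4,268.2,32))
tf=lambda x,y:(235+x/3.8-.4,155+y/3.8-.4)
for n,p in dict(tape=(218,320),pl=(537,127),pn=(532,161),ofar=(547,262),onear=(519,346)).items(): print(n,plane("top",*tf(*p),15))
for r in [(186,233),(260,233),(260,286),(186,288)]: print("tray",plane("top",*r,22))
E
```

```text
board low edge [586.4  54.8   8. ] [699.3  57.6   8. ] [590.4  46.3   8. ] [697.5  53.7   8. ]
cover edge [ 692.9 -234.9   32. ] [ 371.5 -211.3   32. ]
tape [458.7  78.3  15. ]
pl [ 629.3 -191.    15. ]
pn [ 599.9 -186.9   15. ]
ofar [ 513.6 -200.4   15. ]
onear [ 441.9 -177.2   15. ]
tray [470.2 416.9  22. ]
tray [475.1 180.8  22. ]
tray [307.7 175.2  22. ]
tray [297.1 408.3  22. ]
```

View pics/c1.png

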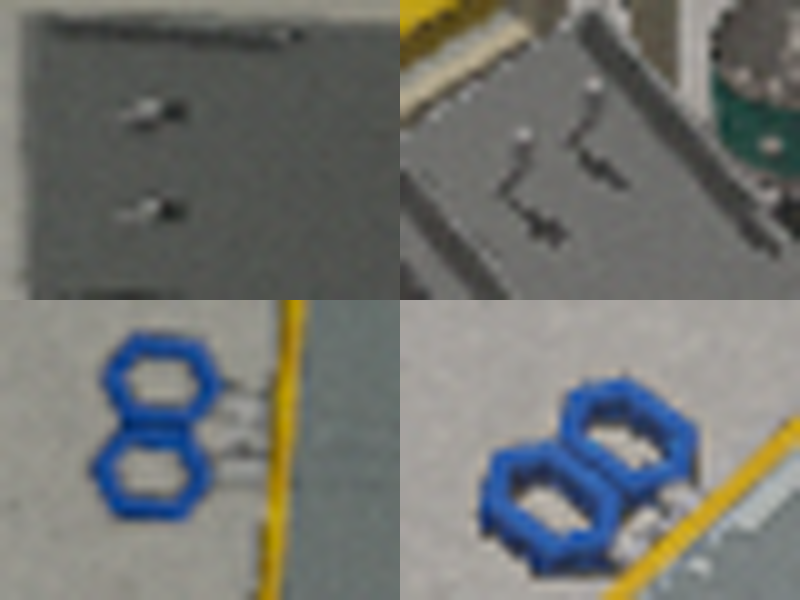

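The hook tips are at crop (155,105)/(155,210) in the top view and (595,83)/(523,133) in the scene view. The shut clamp's loops are clear in both views, so I'll triangulate.

```bash
python3 - <<'E'
from h import *
np.set_printoptions(precision=1,suppress=True)
P=dict(tipfar=((253.1,173.1),(284.05,140.9)),tipnear=((253.1,183.6),(276.9,145.9)),basefar=((249.6,173.8),(281.85,146.9)),basenear=((249.6,184.1),(274.9,151.55)),
loopF=((375.5,187.6),(387.4,242.6)),loopN=((374.85,196.75),(379.6,249.6)))
for k,(a,b) in P.items(): print(k,*two(a,b))
for k,z in(("tipfar",137),("tipnear",137),("basefar",114),("basenear",114),("loopF",12),("loopN",12)):
  print(k,plane("top",*P[k][0],z),plane("scene",*P[k][1],z))
E
```

```text
tipfar [651.6 192.3 141.2] 4.09877618988224
tipnear [620.5 190.7 141.9] 5.478229500315265
basefar [654.  206.9 111. ] 4.350154870028245
basenear [622.7 205.  113.1] 5.970707710088575
loopF [ 633.  -192.6   12.3] 6.493323090915203
loopN [ 602.5 -190.2   10.8] 4.806119491419947
tipfar [650.7 194.2 137. ] [657.1 195.3 137. ]
tipnear [619.  193.1 137. ] [626.9 193.9 137. ]
basefar [651.9 207.9 114. ] [653.1 202.6 114. ]
basenear [620.3 206.7 114. ] [624.2 202.2 114. ]
loopF [ 631. -190.   12.] [ 635.6 -194.9   12. ]
loopN [ 600.9 -188.1   12. ] [ 603.5 -192.3   12. ]
```

Call:
carry_out:
  plan:
    - {"tx": 26, "ty": -44, "rz": -0.1}
    - {"tx": 26, "ty": -44, "rz": -0.1}
    - {"tx": 26, "ty": -44, "rz": -0.1}
    - {"tx": 26, "ty": -44, "rz": -0.1}
    - {"tx": 26, "ty": -44, "rz": -0.1}
    - {"tx": 26, "ty": -44, "rz": -0.1}
    - {"tx": 26, "ty": -44, "rz": -0.1}
    - {"tx": 26, "ty": -44, "rz": -0.1}
    - {"tx": 26, "ty": -44, "rz": -0.1}
    - {"tx": 26, "ty": -44, "rz": -0.1}
    - {"tx": 26, "ty": -44, "rz": -0.1}
    - {"tx": 26, "ty": -44, "rz": -0.1}
  gripper: 0

```text
invalid input at $.plan[0]: expected keys tx, ty, tz, rx, ry, rz
```

Call:
carry_out:
  plan:
    - {"tx": 26, "ty": -44, "tz": 0, "rx": 0, "ry": 0, "rz": -0.1}
    - {"tx": 26, "ty": -44, "tz": 0, "rx": 0, "ry": 0, "rz": -0.1}
    - {"tx": 26, "ty": -44, "tz": 0, "rx": 0, "ry": 0, "rz": -0.1}
    - {"tx": 26, "ty": -44, "tz": 0, "rx": 0, "ry": 0, "rz": -0.1}
    - {"tx": 26, "ty": -44, "tz": 0, "rx": 0, "ry": 0, "rz": -0.1}
    - {"tx": 26, "ty": -44, "tz": 0, "rx": 0, "ry": 0, "rz": -0.1}
    - {"tx": 26, "ty": -44, "tz": 0, "rx": 0, "ry": 0, "rz": -0.1}
    - {"tx": 26, "ty": -44, "tz": 0, "rx": 0, "ry": 0, "rz": -0.1}
    - {"tx": 26, "ty": -44, "tz": 0, "rx": 0, "ry": 0, "rz": -0.1}
    - {"tx": 26, "ty": -44, "tz": 0, "rx": 0, "ry": 0, "rz": -0.1}
    - {"tx": 26, "ty": -44, "tz": 0, "rx": 0, "ry": 0, "rz": -0.1}
    - {"tx": 26, "ty": -44, "tz": 0, "rx": 0, "ry": 0, "rz": -0.1}
  gripper: 0

```text
time: 1.3
tool_pos: [535.9, -46.7, 226.4]
tcp_rot: [-3.141, -0.0, 1.483]
contact_force: [1.2, 1.5, 0.0]
grip_width: 91.6
finger_force: 0.0
```

Call:
carry_out:
  plan:
    - {"tx": 19, "ty": -33, "tz": 0, "rx": 0, "ry": 0, "rz": 0}
    - {"tx": 19, "ty": -33, "tz": 0, "rx": 0, "ry": 0, "rz": 0}
    - {"tx": 19, "ty": -33, "tz": -20, "rx": 0, "ry": 0, "rz": 0}
    - {"tx": 19, "ty": -33, "tz": -30, "rx": 0, "ry": 0, "rz": 0}
    - {"tx": 0, "ty": 0, "tz": -40, "rx": 0, "ry": 0, "rz": 0}
    - {"tx": 0, "ty": 0, "tz": -40, "rx": 0, "ry": 0, "rz": 0}
    - {"tx": 0, "ty": 0, "tz": -20, "rx": 0, "ry": 0, "rz": 0}
    - {"tx": 0, "ty": 0, "tz": -20, "rx": 0, "ry": 0, "rz": 0}
    - {"tx": 0, "ty": 0, "tz": 0, "rx": 0, "ry": 0, "rz": 0}
    - {"tx": 0, "ty": 0, "tz": 0, "rx": 0, "ry": 0, "rz": 0}

```text
time: 2.3
tool_pos: [611.3, -176.6, 56.7]
tcp_rot: [-3.141, -0.0, 1.488]
contact_force: [-0.1, 0.6, 1.6]
grip_width: 92.1
finger_force: 0.0
```

```bash
python3 - <<'E'
from h import *
T=bot.capture("top");S=bot.capture("scene")
c=lambda im,x,y:cv2.resize(im[y:y+60,x:x+80,::-1],None,fx=5,fy=5,interpolation=cv2.INTER_CUBIC)
cv2.imwrite("pics/c2.png",np.hstack([c(T,335,160),c(S,340,205)]))
E
```

```text
(no output)
```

View pics/c2.png

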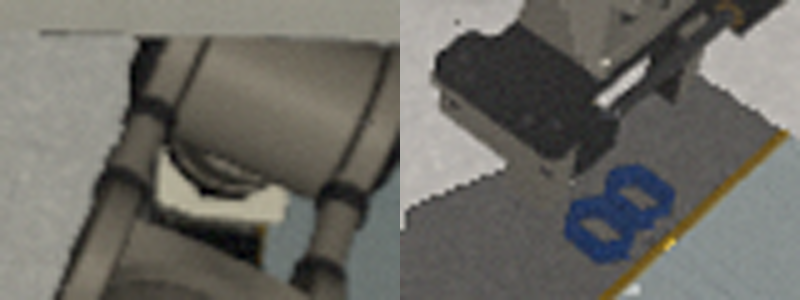

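The scene view shows the open gripper above the loops, at the right side and in line with them. The arm hides the top view.

Call:
carry_out:
  plan:
    - {"tx": 3, "ty": -7, "tz": -5, "rx": 0, "ry": 0, "rz": 0}
    - {"tx": 3, "ty": -7, "tz": -12, "rx": 0, "ry": 0, "rz": 0}
    - {"tx": 0, "ty": 0, "tz": -12, "rx": 0, "ry": 0, "rz": 0}
    - {"tx": 0, "ty": 0, "tz": -12, "rx": 0, "ry": 0, "rz": 0}
    - {"tx": 0, "ty": 0, "tz": -6, "rx": 0, "ry": 0, "rz": 0}
    - {"tx": 0, "ty": 0, "tz": -5, "rx": 0, "ry": 0, "rz": 0}
    - {"tx": 0, "ty": 0, "tz": 0, "rx": 0, "ry": 0, "rz": 0}
    - {"tx": 0, "ty": 0, "tz": 0, "rx": 0, "ry": 0, "rz": 0}

```text
time: 3.2
tool_pos: [617.6, -190.6, 5.0]
tcp_rot: [3.141, 0.0, 1.488]
contact_force: [0.1, 0.2, 1.3]
grip_width: 91.8
finger_force: 0.0
```

Call:
carry_out:
  plan:
    - {"tx": 0, "ty": 0, "tz": 0, "rx": 0, "ry": 0, "rz": 0}
    - {"tx": 0, "ty": 0, "tz": 0, "rx": 0, "ry": 0, "rz": 0}
    - {"tx": 0, "ty": 0, "tz": 0, "rx": 0, "ry": 0, "rz": 0}
    - {"tx": 0, "ty": 0, "tz": 0, "rx": 0, "ry": 0, "rz": 0}
    - {"tx": 0, "ty": 0, "tz": 0, "rx": 0, "ry": 0, "rz": 0}
    - {"tx": 0, "ty": 0, "tz": 0, "rx": 0, "ry": 0, "rz": 0}
    - {"tx": 0, "ty": 0, "tz": 0, "rx": 0, "ry": 0, "rz": 0}
    - {"tx": 0, "ty": 0, "tz": 0, "rx": 0, "ry": 0, "rz": 0}
  gripper: 1

```text
time: 4.0
tool_pos: [617.5, -190.7, 4.9]
tcp_rot: [3.141, 0.0, 1.488]
contact_force: [-0.6, 0.5, 1.3]
grip_width: 58.5
finger_force: 29.6
```

Call:
carry_out:
  plan:
    - {"tx": 1, "ty": 10, "tz": 0, "rx": 0, "ry": 0, "rz": 0}
    - {"tx": 1.5, "ty": 20, "tz": 0, "rx": 0, "ry": 0, "rz": 0}
    - {"tx": 1.5, "ty": 20, "tz": 0, "rx": 0, "ry": 0, "rz": 0}
    - {"tx": 1.5, "ty": 20, "tz": 0, "rx": 0, "ry": 0, "rz": 0}
    - {"tx": 1.5, "ty": 20, "tz": 0, "rx": 0, "ry": 0, "rz": 0}
    - {"tx": 1.5, "ty": 20, "tz": 0, "rx": 0, "ry": 0, "rz": 0}
    - {"tx": 1.5, "ty": 20, "tz": 0, "rx": 0, "ry": 0, "rz": 0}
    - {"tx": 1.5, "ty": 20, "tz": 0, "rx": 0, "ry": 0, "rz": 0}
    - {"tx": 1.5, "ty": 20, "tz": 0, "rx": 0, "ry": 0, "rz": 0}
    - {"tx": 1, "ty": 15, "tz": 0, "rx": 0, "ry": 0, "rz": 0}
    - {"tx": 1, "ty": 10, "tz": 0, "rx": 0, "ry": 0, "rz": 0}
    - {"tx": 0, "ty": 0, "tz": 0, "rx": 0, "ry": 0, "rz": 0}

```text
time: 5.2
tool_pos: [632.4, 6.6, 4.9]
tcp_rot: [3.141, -0.001, 1.489]
contact_force: [0.5, 2.6, 2.4]
grip_width: 58.6
finger_force: 29.7
```

Call:
carry_out:
  plan:
    - {"tx": 0, "ty": 0, "tz": 0, "rx": 0, "ry": 0, "rz": 0}
    - {"tx": 0, "ty": 0, "tz": 0, "rx": 0, "ry": 0, "rz": 0}
    - {"tx": 0, "ty": 0, "tz": 0, "rx": 0, "ry": 0, "rz": 0}
    - {"tx": 0, "ty": 0, "tz": 0, "rx": 0, "ry": 0, "rz": 0}
    - {"tx": 0, "ty": 0, "tz": 0, "rx": 0, "ry": 0, "rz": 0}
  gripper: 0

```text
time: 5.7
tool_pos: [632.3, 3.9, 4.6]
tcp_rot: [-3.141, 0.0, 1.487]
contact_force: [-0.7, -1.2, -0.2]
grip_width: 90.2
finger_force: 0.0
```

Call:
carry_out:
  plan:
    - {"tx": 0, "ty": 0, "tz": 20, "rx": 0, "ry": 0, "rz": 0}
    - {"tx": 0, "ty": 0, "tz": 35, "rx": 0, "ry": 0, "rz": 0}
    - {"tx": 0, "ty": 0, "tz": 35, "rx": 0, "ry": 0, "rz": 0}
    - {"tx": -20, "ty": 0, "tz": 30, "rx": 0, "ry": 0, "rz": 0}
    - {"tx": -45, "ty": 0, "tz": 0, "rx": 0, "ry": 0, "rz": 0}
    - {"tx": -45, "ty": 0, "tz": 0, "rx": 0, "ry": 0, "rz": 0}
    - {"tx": -45, "ty": 0, "tz": 0, "rx": 0, "ry": 0, "rz": 0}
    - {"tx": -45, "ty": 0, "tz": 0, "rx": 0, "ry": 0, "rz": 0}
    - {"tx": 0, "ty": 0, "tz": 0, "rx": 0, "ry": 0, "rz": 0}

```text
time: 6.6
tool_pos: [425.3, 5.2, 123.8]
tcp_rot: [-3.134, -0.0, 1.488]
contact_force: [0.2, 0.7, 0.6]
grip_width: 91.5
finger_force: 0.0
```

```bash
python3 - <<'E'
from h import *
np.set_printoptions(precision=1,suppress=True)
T=bot.capture("top");S=bot.capture("scene")
cv2.imwrite("pics/T3.png",T[:,:,::-1]);cv2.imwrite("pics/S3.png",S[:,:,::-1])
for n,im in(("top",T),("scene",S)):
    m,b=blobs(im,(100,120,60),(125,255,255),10)
    for c,s in b:
        P=plane(n,*c,10)
        if 400<P[0]<700 and -230<P[1]<60: print(n,c,s,P)
c=lambda im,x,y:cv2.resize(im[y:y+75,x:x+100,::-1],None,fx=4,fy=4,interpolation=cv2.INTER_CUBIC)
cv2.imwrite("pics/c3.png",np.hstack([c(T,290,150),c(S,310,180)]))
E
```

```text
top [315.5 186.5] [310 178  12  18 108] [630.6   6.2  10. ]
top [378.5 223.7] [374 219  10  11  50] [ 513.3 -201.    10. ]
top [370.9 246. ] [366 242  11   9  53] [ 440.8 -176.9   10. ]
scene [328.7 207.2] [320 200  19  16 131] [633.4   3.2  10. ]
scene [361.8 272.8] [357 268  12  13  72] [ 518.2 -198.6   10. ]
scene [336.9 289. ] [330 282  15  15 121] [ 443.6 -181.    10. ]
```

View pics/c3.png

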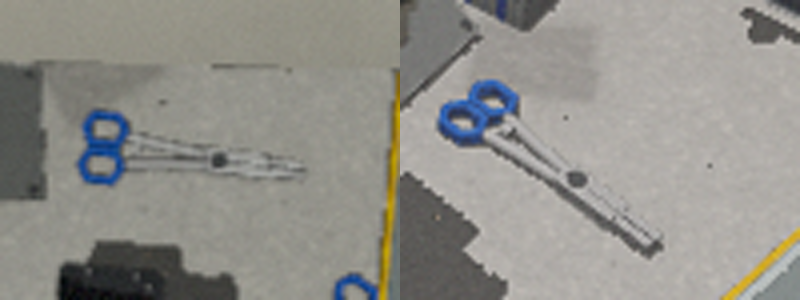

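The shut clamp lies free on the worktop, with its pivot at about (219,160) in the top crop and (577,179) in the scene crop, and its tips toward the cover.

```bash
python3 - <<'E'
from h import *
np.set_printoptions(precision=1,suppress=True)
print("pivot",plane("top",344.4,189.6,15),plane("scene",353.9,224.4,15))
print("tip",plane("top",365.8,192.4,10),plane("scene",373.4,240.4,10))
T=cv2.imread("pics/T3.png");S=cv2.imread("pics/S3.png")
E
```

```text
pivot [621.9 -88.2  15. ] [625.6 -92.6  15. ]
tip [ 614.8 -158.7   10. ] [ 618.9 -162.4   10. ]
```

Call:
carry_out:
  plan:
    - {"tx": 40, "ty": -21, "tz": 0, "rx": 0, "ry": 0, "rz": 0}
    - {"tx": 40, "ty": -21, "tz": 0, "rx": 0, "ry": 0, "rz": 0}
    - {"tx": 40, "ty": -21, "tz": 0, "rx": 0, "ry": 0, "rz": 0}
    - {"tx": 40, "ty": -21, "tz": -10, "rx": 0, "ry": 0, "rz": 0}
    - {"tx": 38, "ty": -21, "tz": -20, "rx": 0, "ry": 0, "rz": -0.006}
    - {"tx": 0, "ty": 0, "tz": -30, "rx": 0, "ry": 0, "rz": 0}
    - {"tx": 0, "ty": 0, "tz": 0, "rx": 0, "ry": 0, "rz": 0}
    - {"tx": 0, "ty": 0, "tz": 0, "rx": 0, "ry": 0, "rz": 0}

```text
time: 7.5
tool_pos: [630.5, -100.5, 64.2]
tcp_rot: [-3.14, -0.0, 1.482]
contact_force: [-0.0, -0.1, 1.0]
grip_width: 91.7
finger_force: 0.0
```

Call:
carry_out:
  plan:
    - {"tx": -7, "ty": 0, "tz": 0, "rx": 0, "ry": 0, "rz": 0}
    - {"tx": 0, "ty": 0, "tz": -15, "rx": 0, "ry": 0, "rz": 0}
    - {"tx": 0, "ty": 0, "tz": -15, "rx": 0, "ry": 0, "rz": 0}
    - {"tx": 0, "ty": 0, "tz": -15, "rx": 0, "ry": 0, "rz": 0}
    - {"tx": 0, "ty": 0, "tz": -9, "rx": 0, "ry": 0, "rz": 0}
    - {"tx": 0, "ty": 0, "tz": -5, "rx": 0, "ry": 0, "rz": 0}
    - {"tx": 0, "ty": 0, "tz": 0, "rx": 0, "ry": 0, "rz": 0}
    - {"tx": 0, "ty": 0, "tz": 0, "rx": 0, "ry": 0, "rz": 0}

```text
time: 8.3
tool_pos: [623.7, -100.7, 6.0]
tcp_rot: [3.141, 0.0, 1.482]
contact_force: [0.9, -0.4, 0.8]
grip_width: 91.7
finger_force: 0.0
```

Call:
carry_out:
  plan:
    - {"tx": 0, "ty": 0, "tz": 0, "rx": 0, "ry": 0, "rz": 0}
    - {"tx": 0, "ty": 0, "tz": 0, "rx": 0, "ry": 0, "rz": 0}
    - {"tx": 0, "ty": 0, "tz": 0, "rx": 0, "ry": 0, "rz": 0}
    - {"tx": 0, "ty": 0, "tz": 0, "rx": 0, "ry": 0, "rz": 0}
    - {"tx": 0, "ty": 0, "tz": 0, "rx": 0, "ry": 0, "rz": 0}
    - {"tx": 0, "ty": 0, "tz": 0, "rx": 0, "ry": 0, "rz": 0}
    - {"tx": 0, "ty": 0, "tz": 0, "rx": 0, "ry": 0, "rz": 0}
    - {"tx": 0, "ty": 0, "tz": 0, "rx": 0, "ry": 0, "rz": 0}
    - {"tx": 0, "ty": 0, "tz": 0, "rx": 0, "ry": 0, "rz": 0}
    - {"tx": 0, "ty": 0, "tz": 0, "rx": 0, "ry": 0, "rz": 0}
  gripper: 1

```text
time: 9.3
tool_pos: [623.2, -100.6, 5.7]
tcp_rot: [-3.141, -0.0, 1.482]
contact_force: [-0.5, 0.1, 0.2]
grip_width: 19.4
finger_force: 30.0
```

Call:
carry_out:
  plan:
    - {"tx": 0, "ty": 0, "tz": 15, "rx": 0, "ry": 0, "rz": 0}
    - {"tx": 0, "ty": 0, "tz": 30, "rx": 0, "ry": 0, "rz": 0}
    - {"tx": 0, "ty": 0, "tz": 35, "rx": 0, "ry": 0, "rz": 0}
    - {"tx": 0, "ty": 0, "tz": 30, "rx": 0, "ry": 0, "rz": 0.069}
    - {"tx": 0, "ty": 0, "tz": 20, "rx": 0, "ry": 0, "rz": 0.069}
    - {"tx": 0, "ty": 0, "tz": 0, "rx": 0.1, "ry": 0.005, "rz": 0}
    - {"tx": 0, "ty": 0, "tz": 0, "rx": 0.1, "ry": 0.005, "rz": 0}
    - {"tx": 0, "ty": 0, "tz": 0, "rx": 0.1, "ry": 0.005, "rz": 0}
    - {"tx": 0, "ty": 0, "tz": 0, "rx": 0.1, "ry": 0.005, "rz": 0}
    - {"tx": 0, "ty": 0, "tz": 0, "rx": 0.1, "ry": 0.005, "rz": 0}
    - {"tx": 0, "ty": 0, "tz": 0, "rx": 0.111, "ry": 0.005, "rz": 0}
    - {"tx": 0, "ty": 0, "tz": 0, "rx": 0, "ry": 0, "rz": 0}

```text
time: 10.5
tool_pos: [622.6, -103.2, 134.2]
tcp_rot: [-3.139, -0.613, 1.615]
contact_force: [0.3, -0.1, -2.2]
grip_width: 19.7
finger_force: 30.0
```

Call:
carry_out:
  plan:
    - {"tx": 2, "ty": 20, "tz": 0, "rx": 0, "ry": 0, "rz": 0}
    - {"tx": 3, "ty": 25, "tz": 0, "rx": 0, "ry": 0, "rz": 0}
    - {"tx": 3, "ty": 25, "tz": 0, "rx": 0, "ry": 0, "rz": 0}
    - {"tx": 3, "ty": 25, "tz": 0, "rx": 0, "ry": 0, "rz": 0}
    - {"tx": 3, "ty": 25, "tz": 0, "rx": 0, "ry": 0, "rz": 0}
    - {"tx": 3, "ty": 25, "tz": 0, "rx": 0, "ry": 0, "rz": 0}
    - {"tx": 3, "ty": 25, "tz": 0, "rx": 0, "ry": 0, "rz": 0}
    - {"tx": 0, "ty": 10, "tz": 0, "rx": 0, "ry": 0, "rz": 0}
    - {"tx": 0, "ty": 0, "tz": 0, "rx": 0, "ry": 0, "rz": 0}
    - {"tx": 0, "ty": 0, "tz": 0, "rx": 0, "ry": 0, "rz": 0}

```text
time: 11.5
tool_pos: [643.2, 79.3, 136.2]
tcp_rot: [3.141, -0.61, 1.621]
contact_force: [-0.5, -0.1, -1.3]
grip_width: 19.1
finger_force: 30.0
```

```bash
cat > hk.py <<'E'
from h import *
from scipy.spatial.transform import Rotation as Ro
np.set_printoptions(precision=3,suppress=True)
o=bot.get_obs(); p=o["tool_pos"]; R=Ro.from_euler("xyz",o["tcp_rot"])
a=np.radians(35); d=np.array([-.05,1,0]); d/=np.linalg.norm(d)
u=np.cos(a)*d+[0,0,np.sin(a)]; n=-np.sin(a)*d+[0,0,np.cos(a)]; l=np.cross(u,n)
B=np.array([637.5,205.5,114]); L=p+105.5*R.apply([0,0,0])
M=R.as_matrix(); print("p",p,"R",M.T@np.stack([u,n,l],1))
up=-M[:,0]*np.sign(-M[:,0]@u) # clamp loop direction = tool -/+x
loop=p+105.5*up+5.7*M[:,2]
print("loop underside rel hook base (u,n,lateral):",[round(float((loop-B)@v),1) for v in(u,n,l)],"u",u,"n",n,"l",l)
T=np.stack([up*0+ u*np.sign(M[:,0]@u), l*np.sign(M[:,1]@l), -n],1)
print("turn to make",Ro.from_matrix(T@M.T).as_rotvec())
S=bot.capture("scene"); 
m,b=blobs(S,(100,120,60),(125,255,255),20)
for c,s in b:
    if 230<c[0]<360 and c[1]<200: print(c,s)
E
python3 hk.py; python3 - <<'E'
import sys; sys.path.insert(0,".")
from h import *
import os; os.chdir(".")
zoom(bot.capture("scene"),230,90,133,100,6,"pics/c4.png")
E
```

```text
p [643.238  79.33  136.167] R [[ 1.    -0.001 -0.001]
 [ 0.001  0.001  1.   ]
 [-0.001 -1.     0.001]]
loop underside rel hook base (u,n,lateral): [14.8, 84.8, -0.6] u [-0.041  0.818  0.574] n [ 0.029 -0.573  0.819] l [0.999 0.05  0.   ]
turn to make [ 0.001  0.001 -0.   ]
[264.    1.5] [256   0  14   5  44]
[286.3 130. ] [277 122  20  17 162]
[338.  174.5] [334 169  10  15  31]
```

View pics/c4.png

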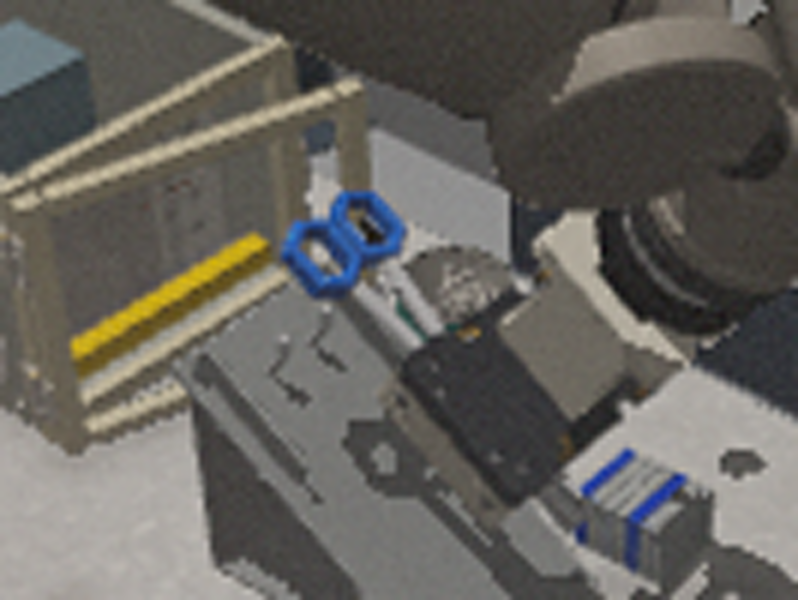

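The clamp is tilted parallel to the board with its loops at (320,260) and (368,225) in the crop, still above the hooks at (285,345) and (323,318). I'll bring it down to about 45 mm off the slope and check the residuals.

Call:
carry_out:
  plan:
    - {"tx": 0, "ty": 3, "tz": -10, "rx": 0, "ry": 0, "rz": 0}
    - {"tx": 0, "ty": 3, "tz": -10, "rx": 0, "ry": 0, "rz": 0}
    - {"tx": 0, "ty": 3, "tz": -10, "rx": 0, "ry": 0, "rz": 0}
    - {"tx": 0, "ty": 3.4, "tz": -10, "rx": 0, "ry": 0, "rz": 0}
    - {"tx": 0, "ty": 0, "tz": 0, "rx": 0, "ry": 0, "rz": 0}
    - {"tx": 0, "ty": 0, "tz": 0, "rx": 0, "ry": 0, "rz": 0}
    - {"tx": 0, "ty": 0, "tz": 0, "rx": 0, "ry": 0, "rz": 0}

```text
time: 12.3
tool_pos: [643.7, 91.7, 96.1]
tcp_rot: [3.141, -0.612, 1.621]
contact_force: [0.6, -1.4, -1.9]
grip_width: 19.7
finger_force: 30.0
```

```bash
cat >> hk.py <<'E'
C=loop+7.5*n
for s,k in((15,"far"),(-15,"near")): print(k,"pred loop top rim px",proj("scene",C+s*l+7*n),"hook tip pred",proj("scene",B+s*l+28*n+4*u),"base",proj("scene",B+s*l))
print("mid pred",proj("scene",C))
zoom(S,245,105,80,60,10,"pics/hk%d.png"%int(o["time"]*10))
E
python3 hk.py; ls pics
```

```text
p [643.699  91.684  96.127] R [[ 1.     0.001  0.   ]
 [-0.     0.001  1.   ]
 [ 0.001 -1.     0.001]]
loop underside rel hook base (u,n,lateral): [1.9, 45.1, 0.5] u [-0.041  0.818  0.574] n [ 0.029 -0.573  0.819] l [0.999 0.05  0.   ]
turn to make [-0.001  0.001  0.001]
[264.4   1.7] [257   0  13   6  45]
[284.3 139.8] [275 132  20  17 154]
[328.5 171.9] [326 166   9  14  27]
far pred loop top rim px [288.248 136.55 ] hook tip pred [283.47  141.149] base [280.832 146.494]
near pred loop top rim px [281.05  141.603] hook tip pred [276.377 146.147] base [273.857 151.464]
mid pred [283.747 140.198]
S3.png
T3.png
c1.png
c2.png
c3.png
c4.png
hk123.png
s1.png
scene0.png
t1.png
top0.png
```

The predicted and observed loop and hook residuals agree within half a pixel, so I'll lower along the slope normal.

Call:
carry_out:
  plan:
    - {"tx": -0.17, "ty": 3.44, "tz": -4.91, "rx": 0, "ry": 0, "rz": 0}
    - {"tx": -0.17, "ty": 3.44, "tz": -4.91, "rx": 0, "ry": 0, "rz": 0}
    - {"tx": -0.17, "ty": 3.44, "tz": -4.91, "rx": 0, "ry": 0, "rz": 0}
    - {"tx": -0.17, "ty": 3.44, "tz": -4.91, "rx": 0, "ry": 0, "rz": 0}
    - {"tx": 0, "ty": 0, "tz": 0, "rx": 0, "ry": 0, "rz": 0}
    - {"tx": 0, "ty": 0, "tz": 0, "rx": 0, "ry": 0, "rz": 0}

```text
time: 12.95
tool_pos: [642.6, 105.7, 75.9]
tcp_rot: [-3.141, -0.612, 1.62]
contact_force: [0.0, -0.3, -2.7]
grip_width: 19.5
finger_force: 30.0
```

```bash
python3 hk.py; ls pics|grep hk
```

```text
p [642.612 105.694  75.889] R [[ 1.     0.001  0.001]
 [-0.001  0.     1.   ]
 [ 0.001 -1.     0.   ]]
loop underside rel hook base (u,n,lateral): [1.8, 20.5, 0.2] u [-0.041  0.818  0.574] n [ 0.029 -0.573  0.819] l [0.999 0.05  0.   ]
turn to make [-0.001 -0.     0.001]
[263.6   1.4] [254   0  16   5  46]
[281.  143.7] [272 136  20  17 153]
[327.1 173.9] [326 169   5  11  22]
far pred loop top rim px [284.919 140.608] hook tip pred [283.47  141.149] base [280.832 146.494]
near pred loop top rim px [277.81  145.625] hook tip pred [276.377 146.147] base [273.857 151.464]
mid pred [280.499 144.193]
hk123.png
hk129.png
```

View pics/hk129.png

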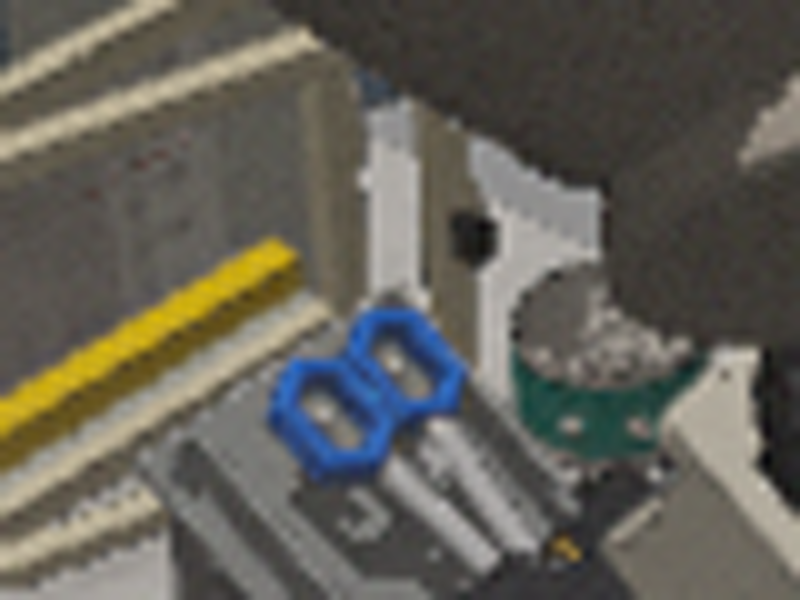

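Both hook tips show inside the loops at (325,412) and (395,360), so I'll continue down.

Call:
carry_out:
  plan:
    - {"tx": -0.15, "ty": 2.9, "tz": -4.1, "rx": 0, "ry": 0, "rz": 0}
    - {"tx": -0.15, "ty": 2.9, "tz": -4.1, "rx": 0, "ry": 0, "rz": 0}
    - {"tx": -0.15, "ty": 2.3, "tz": -3.3, "rx": 0, "ry": 0, "rz": 0}
    - {"tx": 0, "ty": 1.1, "tz": -1.6, "rx": 0, "ry": 0, "rz": 0}
    - {"tx": 0, "ty": 0.6, "tz": -0.8, "rx": 0, "ry": 0, "rz": 0}
    - {"tx": 0, "ty": 0, "tz": 0, "rx": 0, "ry": 0, "rz": 0}
    - {"tx": 0, "ty": 0, "tz": 0, "rx": 0, "ry": 0, "rz": 0}

```text
time: 13.7
tool_pos: [642.4, 115.2, 62.3]
tcp_rot: [3.141, -0.612, 1.62]
contact_force: [-0.1, -0.6, -3.0]
grip_width: 19.6
finger_force: 30.0
```

Call:
carry_out:
  plan:
    - {"tx": 0, "ty": 0.57, "tz": -0.82, "rx": 0, "ry": 0, "rz": 0}
    - {"tx": 0, "ty": 0.57, "tz": -0.82, "rx": 0, "ry": 0, "rz": 0}
    - {"tx": 0, "ty": 0.57, "tz": -0.82, "rx": 0, "ry": 0, "rz": 0}
    - {"tx": 0, "ty": 0, "tz": 0, "rx": 0, "ry": 0, "rz": 0}
    - {"tx": 0, "ty": 0, "tz": 0, "rx": 0, "ry": 0, "rz": 0}

```text
time: 14.2
tool_pos: [642.2, 117.0, 59.8]
tcp_rot: [3.142, -0.612, 1.62]
contact_force: [-0.3, 0.5, -2.3]
grip_width: 19.3
finger_force: 30.0
```

Next I'll slide down the slope a little and then probe along the normal.

Call:
carry_out:
  plan:
    - {"tx": 0.1, "ty": -2.4, "tz": -1.7, "rx": 0, "ry": 0, "rz": 0}
    - {"tx": 0.1, "ty": -2.4, "tz": -1.7, "rx": 0, "ry": 0, "rz": 0}
    - {"tx": 0.1, "ty": -2.0, "tz": -1.4, "rx": 0, "ry": 0, "rz": 0}
    - {"tx": 0, "ty": 0.57, "tz": -0.82, "rx": 0, "ry": 0, "rz": 0}
    - {"tx": 0, "ty": 0.57, "tz": -0.82, "rx": 0, "ry": 0, "rz": 0}
    - {"tx": 0, "ty": 0, "tz": 0, "rx": 0, "ry": 0, "rz": 0}
    - {"tx": 0, "ty": 0, "tz": 0, "rx": 0, "ry": 0, "rz": 0}

```text
time: 14.9
tool_pos: [642.7, 110.1, 53.9]
tcp_rot: [3.141, -0.611, 1.62]
contact_force: [-2.5, -5.9, 2.8]
grip_width: 19.2
finger_force: 30.0
```

Call:
carry_out:
  plan:
    - {"tx": 0, "ty": 0, "tz": 0, "rx": 0, "ry": 0, "rz": 0}
    - {"tx": 0, "ty": 0, "tz": 0, "rx": 0, "ry": 0, "rz": 0}
    - {"tx": 0, "ty": 0, "tz": 0, "rx": 0, "ry": 0, "rz": 0}
    - {"tx": 0, "ty": 0, "tz": 0, "rx": 0, "ry": 0, "rz": 0}
    - {"tx": 0, "ty": 0, "tz": 0, "rx": 0, "ry": 0, "rz": 0}
    - {"tx": 0.1, "ty": -2.9, "tz": 4.1, "rx": 0, "ry": 0, "rz": 0}
    - {"tx": 0.3, "ty": -5.7, "tz": 8.2, "rx": 0, "ry": 0, "rz": 0}
    - {"tx": 0.6, "ty": -11.5, "tz": 16.4, "rx": 0, "ry": 0, "rz": 0}
    - {"tx": 0.8, "ty": -17, "tz": 24.6, "rx": 0, "ry": 0, "rz": 0}
    - {"tx": 0.8, "ty": -17, "tz": 24.6, "rx": 0, "ry": 0, "rz": 0}
    - {"tx": 0.8, "ty": -17, "tz": 24.6, "rx": 0, "ry": 0, "rz": 0}
  gripper: 0

```text
time: 16.0
tool_pos: [646.0, 39.1, 157.6]
tcp_rot: [3.141, -0.611, 1.62]
contact_force: [0.5, 0.3, -0.2]
grip_width: 91.7
finger_force: 0.0
```

Call:
carry_out:
  plan:
    - {"tx": -20, "ty": -28, "tz": 0, "rx": -0.1, "ry": -0.005, "rz": 0}
    - {"tx": -26, "ty": -28, "tz": 0, "rx": -0.1, "ry": -0.005, "rz": 0}
    - {"tx": -26, "ty": -28, "tz": 0, "rx": -0.1, "ry": -0.005, "rz": 0}
    - {"tx": -26, "ty": -28, "tz": 0, "rx": -0.1, "ry": -0.005, "rz": 0}
    - {"tx": -26, "ty": -28, "tz": 0, "rx": -0.1, "ry": -0.005, "rz": 0}
    - {"tx": -26, "ty": -28, "tz": 0, "rx": -0.111, "ry": -0.005, "rz": 0}
    - {"tx": -26, "ty": -28, "tz": 0, "rx": 0, "ry": 0, "rz": -0.045}
    - {"tx": -28, "ty": -22, "tz": -20, "rx": 0, "ry": 0, "rz": -0.045}
    - {"tx": 0, "ty": 0, "tz": -30, "rx": 0, "ry": 0, "rz": 0}
    - {"tx": 0, "ty": 0, "tz": -30, "rx": 0, "ry": 0, "rz": 0}
    - {"tx": 0, "ty": 0, "tz": 0, "rx": 0, "ry": 0, "rz": 0}
    - {"tx": 0, "ty": 0, "tz": 0, "rx": 0, "ry": 0, "rz": 0}
  gripper: 0.45

```text
time: 17.2
tool_pos: [442.2, -178.1, 76.6]
tcp_rot: [3.142, 0.0, 1.53]
contact_force: [-0.6, -0.7, -0.1]
grip_width: 50.8
finger_force: 0.0
```

```bash
python3 - <<'E'
from h import *
T=bot.capture("top");S=bot.capture("scene")
for n,im in(("top",T),("scene",S)):
    m,b=blobs(im,(100,120,60),(125,255,255),10)
    for c,s in b:
        if (360<c[0]<390 and n=="top" and 210<c[1]<260) or (n=="scene" and 320<c[0]<375 and 260<c[1]<310) or (n=="scene" and 260<c[0]<300 and 130<c[1]<170)or (n=="top" and 240<c[0]<275 and 163<c[1]<195): print(n,c,s)
c=lambda im,x,y:cv2.resize(im[y:y+75,x:x+100,::-1],None,fx=4,fy=4,interpolation=cv2.INTER_CUBIC)
cv2.imwrite("pics/c5.png",np.vstack([np.hstack([c(T,225,155),c(S,245,120)]),np.hstack([c(T,330,200),c(S,300,240)])]))
E
```

```text
top [253.2 178.6] [247 169  13  20 168]
scene [361.8 273. ] [357 268  12  14  74]
scene [337.  289.6] [330 282  15  16 121]
```

View pics/c5.png

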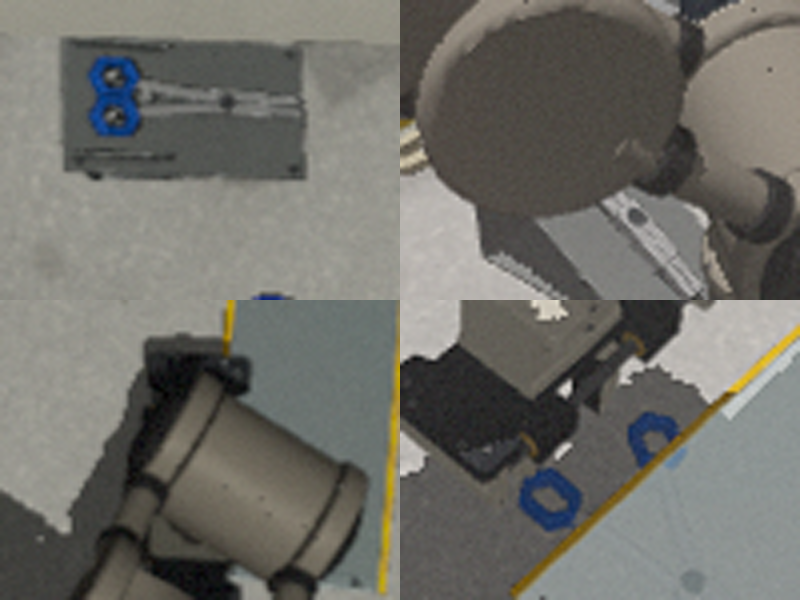

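The shut clamp hangs with both hooks through its loops (top crop (113,75) and (115,115)) and jaws down the slope. The gripper is above the open clamp's near loop, so I'll go down and grip it.

Call:
carry_out:
  plan:
    - {"tx": 0, "ty": -1, "tz": -20, "rx": 0, "ry": 0, "rz": 0}
    - {"tx": 0, "ty": 0, "tz": -20, "rx": 0, "ry": 0, "rz": 0}
    - {"tx": 0, "ty": 0, "tz": -12, "rx": 0, "ry": 0, "rz": 0}
    - {"tx": 0, "ty": 0, "tz": -8, "rx": 0, "ry": 0, "rz": 0}
    - {"tx": 0, "ty": 0, "tz": -6, "rx": 0, "ry": 0, "rz": 0}
    - {"tx": 0, "ty": 0, "tz": -5, "rx": 0, "ry": 0, "rz": 0}
    - {"tx": 0, "ty": 0, "tz": 0, "rx": 0, "ry": 0, "rz": 0}
    - {"tx": 0, "ty": 0, "tz": 0, "rx": 0, "ry": 0, "rz": 0}

```text
time: 18.1
tool_pos: [442.2, -178.9, 5.2]
tcp_rot: [3.141, 0.0, 1.53]
contact_force: [1.2, 0.1, 0.3]
grip_width: 50.9
finger_force: 0.0
```

Call:
carry_out:
  plan:
    - {"tx": 0, "ty": 0, "tz": 0, "rx": 0, "ry": 0, "rz": 0}
    - {"tx": 0, "ty": 0, "tz": 0, "rx": 0, "ry": 0, "rz": 0}
    - {"tx": 0, "ty": 0, "tz": 0, "rx": 0, "ry": 0, "rz": 0}
    - {"tx": 0, "ty": 0, "tz": 0, "rx": 0, "ry": 0, "rz": 0}
    - {"tx": 0, "ty": 0, "tz": 0, "rx": 0, "ry": 0, "rz": 0}
    - {"tx": 0, "ty": 0, "tz": 0, "rx": 0, "ry": 0, "rz": 0}
    - {"tx": 0, "ty": 0, "tz": 0, "rx": 0, "ry": 0, "rz": 0}
  gripper: 1

```text
time: 18.8
tool_pos: [442.0, -178.8, 4.9]
tcp_rot: [3.141, 0.0, 1.53]
contact_force: [-1.2, -1.3, 2.4]
grip_width: 29.0
finger_force: 29.7
```

Call:
carry_out:
  plan:
    - {"tx": 0.4, "ty": 8, "tz": 0, "rx": 0, "ry": 0, "rz": 0}
    - {"tx": 0.6, "ty": 15, "tz": 0, "rx": 0, "ry": 0, "rz": 0}
    - {"tx": 0.6, "ty": 16, "tz": 0, "rx": 0, "ry": 0, "rz": 0}
    - {"tx": 0.6, "ty": 16, "tz": 0, "rx": 0, "ry": 0, "rz": 0}
    - {"tx": 0.6, "ty": 16, "tz": 0, "rx": 0, "ry": 0, "rz": 0}
    - {"tx": 0.6, "ty": 16, "tz": 0, "rx": 0, "ry": 0, "rz": 0}
    - {"tx": 0.6, "ty": 16, "tz": 0, "rx": 0, "ry": 0, "rz": 0}
    - {"tx": 0.6, "ty": 16, "tz": 0, "rx": 0, "ry": 0, "rz": 0}
    - {"tx": 0.6, "ty": 16, "tz": 0, "rx": 0, "ry": 0, "rz": 0}
    - {"tx": 0.6, "ty": 16, "tz": 0, "rx": 0, "ry": 0, "rz": 0}
    - {"tx": 0.4, "ty": 9, "tz": 0, "rx": 0, "ry": 0, "rz": 0}
    - {"tx": 0, "ty": 0, "tz": 0, "rx": 0, "ry": 0, "rz": 0}

```text
time: 20.0
tool_pos: [447.8, -16.9, 4.9]
tcp_rot: [-3.141, -0.001, 1.532]
contact_force: [0.2, 3.4, 4.4]
grip_width: 28.9
finger_force: 29.7
```

Call:
carry_out:
  plan:
    - {"tx": 0, "ty": 0, "tz": 5, "rx": 0, "ry": 0, "rz": 0}
    - {"tx": 0, "ty": 0, "tz": 10, "rx": 0, "ry": 0, "rz": 0}
    - {"tx": 0, "ty": 0, "tz": 15, "rx": 0, "ry": 0, "rz": 0}
    - {"tx": 0, "ty": 0, "tz": 20, "rx": 0, "ry": 0, "rz": 0}
    - {"tx": 0, "ty": 0, "tz": 20, "rx": 0, "ry": 0, "rz": 0}
    - {"tx": 0, "ty": 0, "tz": 20, "rx": 0, "ry": 0, "rz": 0}
    - {"tx": 0, "ty": 0, "tz": 10, "rx": 0, "ry": 0, "rz": 0}
    - {"tx": 0, "ty": 0, "tz": 0, "rx": 0, "ry": 0, "rz": 0}

```text
time: 20.8
tool_pos: [448.8, -19.3, 106.1]
tcp_rot: [3.139, 0.0, 1.529]
contact_force: [-0.4, -0.1, -2.5]
grip_width: 28.7
finger_force: 30.2
```

```bash
python3 - <<'E'
from h import *
S=bot.capture("scene");T=bot.capture("top")
o=bot.get_obs();print(o["moment"],o["contact_force"])
c=lambda im,x,y:cv2.resize(im[y:y+120,x:x+160,::-1],None,fx=2.5,fy=2.5,interpolation=cv2.INTER_CUBIC)
cv2.imwrite("pics/c6.png",np.hstack([c(T,260,160),c(S,230,170)]))
for n,im in(("top",T),("scene",S)):
    m,b=blobs(im,(100,120,60),(125,255,255),20)
    for k,s in b:
        P=plane(n,*k,110)
        print(n,k,s,P)
E
```

```text
[ 0.07584765  0.10177674 -0.00478407] [-0.1808803  -0.23304729 -2.1158341 ]
top [253.1 178.7] [247 169  13  20 168] [637.62499225 197.24356133 110.        ]
top [ 16.4 178.4] [  0 172  34  14 226] [622.63160489 912.3554469  110.        ]
top [627.8 225.9] [615 225  25   3  40] [ 517.50695517 -950.18072777  110.        ]
top [577.2 229. ] [538 227  76   5  93] [ 504.82519571 -793.94491966  110.        ]
top [288.4 238.6] [282 229  16  21 155] [457.80731653  84.73114115 110.        ]
top [ 50.3 261.1] [ 45 258  12   8  53] [376.71628264 790.91477342 110.        ]
scene [239.1   2.1] [232   0  14   7  49] [1415.45921751 1299.57960861  110.        ]
scene [262.5   1.5] [253   0  17   5  55] [1505.67391099 1209.73786098  110.        ]
scene [249.8   5.9] [247   4   6   5  27] [1413.00317198 1208.95777104  110.        ]
scene [258.1   9. ] [255   7   7   6  31] [1409.60637019 1139.62857003  110.        ]
scene [266.9  12.1] [264  10   7   6  33] [1408.01239414 1070.73184631  110.        ]
scene [465.6  56. ] [391  32 146  48 868] [1590.59835365   68.63632472  110.        ]
scene [143.8  91. ] [132  87  27  11  66] [561.7657758  816.18535155 110.        ]
scene [102.3 133.6] [100 131   6   7  24] [337.9079904  674.81288478 110.        ]
scene [328.9 171. ] [326 165   9  15  27] [665.2163429   31.88622516 110.        ]
scene [338.2 174. ] [335 169   9  14  28] [672.38101306   4.7933419  110.        ]
scene [315.4 213.6] [310 208  13  12  61] [522.25214844 -44.6886946  110.        ]
scene [291.2 226.9] [287 221   9  12  49] [452.75210357 -29.60985769 110.        ]
scene [266.7 234.5] [255 229  25  12 110] [398.74276642  -2.75714744 110.        ]
```

View pics/c6.png

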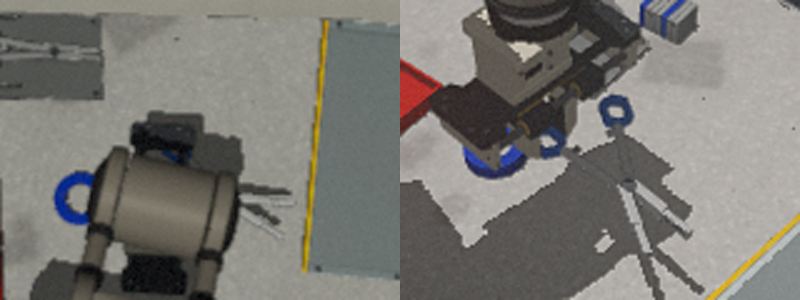

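The clamp is held by its near loop, still open, with its pivot at (628,184) and jaw tips around (657,298) in the scene crop. I'll check how far it has tilted.

```bash
python3 - <<'E'
from h import *
np.set_printoptions(precision=1,suppress=True)
print("level pivot px",proj("scene",[460,-114,116]),"loop2",proj("scene",[522,-40,108]))
for t in(0,.1,.2,.3,.5): print(t,proj("scene",[460,-19-95*np.cos(t),112-95*np.sin(t)]),proj("scene",[466,-19-165*np.cos(t),112-165*np.sin(t)]))
E
```

```text
level pivot px [320.2 242.2] loop2 [313.9 213.3]
0 [320.2 243.3] [346.2 258.5]
0.1 [320.  245.7] [345.5 262.6]
0.2 [319.5 247.9] [344.2 266.2]
0.3 [318.7 249.7] [342.5 269.2]
0.5 [316.4 252.5] [337.6 273.4]
```

It's level to within about a pixel, so I'll carry it to the tray.

Call:
carry_out:
  plan:
    - {"tx": -2, "ty": 10, "tz": 0, "rx": 0, "ry": 0, "rz": 0}
    - {"tx": -5, "ty": 22, "tz": 0, "rx": 0, "ry": 0, "rz": 0.01}
    - {"tx": -8, "ty": 34, "tz": 0, "rx": 0, "ry": 0, "rz": 0.01}
    - {"tx": -9, "ty": 40, "tz": 0, "rx": 0, "ry": 0, "rz": 0.01}
    - {"tx": -10, "ty": 44, "tz": 0, "rx": 0, "ry": 0, "rz": 0.01}
    - {"tx": -10, "ty": 44, "tz": 0, "rx": 0, "ry": 0, "rz": 0.01}
    - {"tx": -10, "ty": 44, "tz": 0, "rx": 0, "ry": 0, "rz": 0.01}
    - {"tx": -10, "ty": 40, "tz": 0, "rx": 0, "ry": 0, "rz": 0.01}
    - {"tx": -9, "ty": 36, "tz": 0, "rx": 0, "ry": 0, "rz": 0}
    - {"tx": -8, "ty": 32, "tz": 0, "rx": 0, "ry": 0, "rz": 0}
    - {"tx": -5, "ty": 24, "tz": 0, "rx": 0, "ry": 0, "rz": 0}
    - {"tx": -3, "ty": 14, "tz": 0, "rx": 0, "ry": 0, "rz": 0}

```text
time: 22.1
tool_pos: [357.5, 367.0, 103.8]
tcp_rot: [-3.14, 0.001, 1.602]
contact_force: [0.9, -0.1, -1.8]
grip_width: 28.8
finger_force: 30.2
```

Call:
carry_out:
  plan:
    - {"tx": 0, "ty": 0, "tz": 0, "rx": 0, "ry": 0, "rz": 0}
    - {"tx": 0, "ty": 0, "tz": -12, "rx": 0, "ry": 0, "rz": 0}
    - {"tx": 0, "ty": 0, "tz": -20, "rx": 0, "ry": 0, "rz": 0}
    - {"tx": 0, "ty": 0, "tz": -15, "rx": 0, "ry": 0, "rz": 0}
    - {"tx": 0, "ty": 0, "tz": -8, "rx": 0, "ry": 0, "rz": 0}
    - {"tx": 0, "ty": 0, "tz": 0, "rx": 0, "ry": 0, "rz": 0}
    - {"tx": 0, "ty": 0, "tz": 0, "rx": 0, "ry": 0, "rz": 0}

```text
time: 22.8
tool_pos: [359.5, 364.8, 49.9]
tcp_rot: [3.142, 0.0, 1.599]
contact_force: [0.4, 0.0, -2.5]
grip_width: 28.8
finger_force: 30.2
```

```bash
python3 - <<'E'
from h import *
np.set_printoptions(precision=1,suppress=True)
for n,im in(("top",cv2.imread("pics/top0.png")[:,:,::-1].copy()),("scene",cv2.imread("pics/scene0.png")[:,:,::-1].copy())):
    h=cv2.cvtColor(im,cv2.COLOR_RGB2HSV); m=cv2.inRange(h,(0,150,30),(8,255,255))|cv2.inRange(h,(172,150,30),(180,255,255))
    _,l,s,c=cv2.connectedComponentsWithStats(m); i=1+np.argmax(s[1:,4])
    q=cv2.approxPolyDP(cv2.convexHull(cv2.findContours((l==i).astype(np.uint8),0,2)[0][0]),6,True)[:,0]
    P=np.array([plane(n,*p,22) for p in q]);print(n,P,P.mean(0))
S=bot.capture("scene")
m,b=blobs(S,(100,120,60),(125,255,255),20)
print([(c,s) for c,s in b if 140<c[0]<260 and 150<c[1]<260])
E
```

```text
top [[474.9 187.2  22. ]
 [310.8 178.5  22. ]
 [297.  411.4  22. ]
 [460.5 422.8  22. ]] [385.8 300.   22. ]
scene [[462.3 417.7  22. ]
 [479.9 186.8  22. ]
 [310.4 158.5  22. ]
 [299.6 405.4  22. ]] [388.  292.1  22. ]
[(array([195.9, 177.9]), array([192, 174,  10,  10,  33], dtype=int32)), (array([171.9, 188.1]), array([167, 184,  11,  10,  49], dtype=int32))]
```

Call:
carry_out:
  plan:
    - {"tx": -6, "ty": 2, "tz": 0, "rx": 0, "ry": 0, "rz": 0.03}
    - {"tx": 0, "ty": 0, "tz": -12, "rx": 0, "ry": 0, "rz": 0}
    - {"tx": 0, "ty": 0, "tz": -12, "rx": 0, "ry": 0, "rz": 0}
    - {"tx": 0, "ty": 0, "tz": -8, "rx": 0, "ry": 0, "rz": 0}
    - {"tx": 0, "ty": 0, "tz": -4, "rx": 0, "ry": 0, "rz": 0}
    - {"tx": 0, "ty": 0, "tz": -2, "rx": 0, "ry": 0, "rz": 0}
    - {"tx": 0, "ty": 0, "tz": -1.5, "rx": 0, "ry": 0, "rz": 0}
    - {"tx": 0, "ty": 0, "tz": 0, "rx": 0, "ry": 0, "rz": 0}
    - {"tx": 0, "ty": 0, "tz": 0, "rx": 0, "ry": 0, "rz": 0}

```text
time: 23.75
tool_pos: [353.4, 367.3, 10.6]
tcp_rot: [3.141, -0.0, 1.63]
contact_force: [-0.1, 0.1, -2.1]
grip_width: 28.9
finger_force: 29.9
```

Call:
carry_out:
  plan:
    - {"tx": 0, "ty": 0, "tz": -1, "rx": 0, "ry": 0, "rz": 0}
    - {"tx": 0, "ty": 0, "tz": -0.8, "rx": 0, "ry": 0, "rz": 0}
    - {"tx": 0, "ty": 0, "tz": 0, "rx": 0, "ry": 0, "rz": 0}
    - {"tx": 0, "ty": 0, "tz": 0, "rx": 0, "ry": 0, "rz": 0}

```text
time: 24.15
tool_pos: [353.3, 367.5, 8.9]
tcp_rot: [3.141, -0.001, 1.63]
contact_force: [-0.5, -0.4, 4.1]
grip_width: 28.8
finger_force: 30.0
```

Call:
carry_out:
  plan:
    - {"tx": 0, "ty": 0, "tz": 0, "rx": 0, "ry": 0, "rz": 0}
    - {"tx": 0, "ty": 0, "tz": 0, "rx": 0, "ry": 0, "rz": 0}
    - {"tx": 0, "ty": 0, "tz": 0, "rx": 0, "ry": 0, "rz": 0}
    - {"tx": 0, "ty": 0, "tz": 0, "rx": 0, "ry": 0, "rz": 0}
    - {"tx": 0, "ty": 0, "tz": 10, "rx": 0, "ry": 0, "rz": 0}
    - {"tx": 0, "ty": 0, "tz": 25, "rx": 0, "ry": 0, "rz": 0}
    - {"tx": 0, "ty": 0, "tz": 40, "rx": 0, "ry": 0, "rz": 0}
    - {"tx": 0, "ty": 0, "tz": 40, "rx": 0, "ry": 0, "rz": 0}
    - {"tx": 0, "ty": 0, "tz": 40, "rx": 0, "ry": 0, "rz": 0}
  gripper: 0.56

```text
time: 25.05
tool_pos: [352.9, 367.0, 165.8]
tcp_rot: [3.141, -0.0, 1.63]
contact_force: [0.4, 1.0, -1.0]
grip_width: 40.4
finger_force: 0.0
```

Call:
carry_out:
  plan:
    - {"tx": 20, "ty": -40, "tz": 5, "rx": 0, "ry": 0, "rz": 0}
    - {"tx": 20, "ty": -40, "tz": 5, "rx": 0, "ry": 0, "rz": 0}
    - {"tx": 20, "ty": -45, "tz": 5, "rx": 0, "ry": 0, "rz": 0}
    - {"tx": 20, "ty": -45, "tz": 0, "rx": 0, "ry": 0, "rz": 0}
    - {"tx": 5, "ty": -45, "tz": 0, "rx": 0, "ry": 0, "rz": 0}
    - {"tx": 5, "ty": -45, "tz": 0, "rx": 0, "ry": 0, "rz": 0}
    - {"tx": 0, "ty": -45, "tz": 0, "rx": 0, "ry": 0, "rz": 0}
    - {"tx": 0, "ty": -45, "tz": 0, "rx": 0, "ry": 0, "rz": 0}
    - {"tx": 0, "ty": -45, "tz": 0, "rx": 0, "ry": 0, "rz": 0}
    - {"tx": 0, "ty": -45, "tz": 0, "rx": 0, "ry": 0, "rz": 0}
    - {"tx": 0, "ty": 0, "tz": 0, "rx": 0, "ry": 0, "rz": 0}
    - {"tx": 0, "ty": 0, "tz": 0, "rx": 0, "ry": 0, "rz": 0}

```text
time: 26.25
tool_pos: [443.0, -73.5, 178.9]
tcp_rot: [3.141, -0.0, 1.627]
contact_force: [-0.6, 0.6, -0.6]
grip_width: 40.5
finger_force: 0.0
```

```bash
python3 - <<'E'
from h import *
S=bot.capture("scene");T=bot.capture("top")
c=lambda im,x,y,w,h:cv2.resize(im[y:y+h,x:x+w,::-1],(400,300),interpolation=cv2.INTER_CUBIC)
cv2.imwrite("pics/c7.png",np.vstack([np.hstack([c(T,175,215,100,75),c(S,145,160,110,83)]),np.hstack([c(T,225,150,100,75),c(S,250,110,100,75)])]))
E
```

```text
(no output)
```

View pics/c7.png

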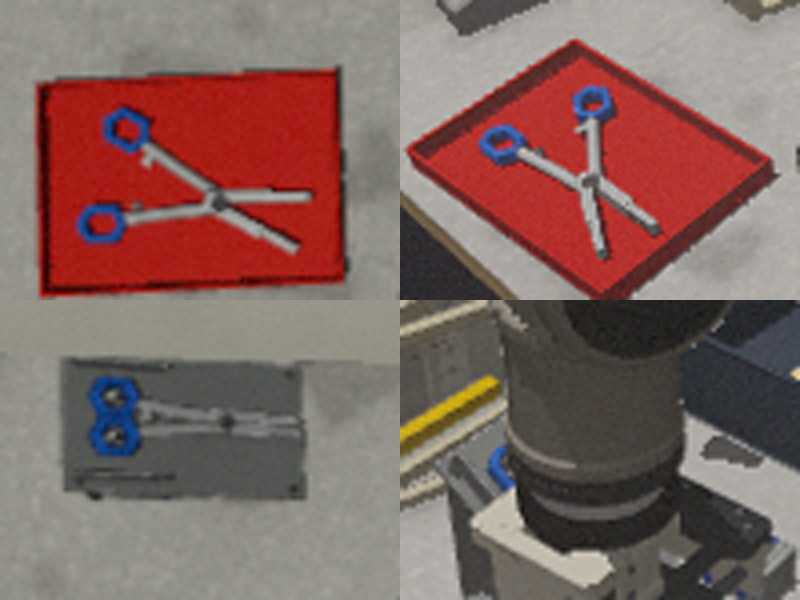

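The open clamp lies flat in the tray with its loops at (126,130) and (102,223) in the top crop and its jaws still gaping. The shut clamp hangs on both hooks at (115,395) and (115,435). The arm is clear of everything.

```bash
python3 -c "
from plant import bot
print(bot.close_job())"
```

```text
the job is handed in; nothing more can be done
None
```

The job is handed in at about 26 s of the 64 s: the shut clamp hangs by both loops on the hooks, jaws down the slope; the open clamp lies flat and still open inside the red tray; I moved nothing else, and no verdict was returned.

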